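# Reset the stop collar of a length gauge against its spring plunger

## Task

The stop collar on the rod of the length gauge has to be reset. Loosen its wing screw by turning it counterclockwise, slide the collar along the rod until its side lug pushes on the spring plunger of the stop block with about 7 newtons (never more than 16), and, while holding it there, tighten the wing screw fully again, so that the collar stays pressed on the plunger when you let go.

Things in the scene. Friction and masses are not known exactly. Their poses are not given: they have to be found in the camera images.
- gauge: The length gauge: grey base plate 130 x 250 x 10 mm, fixed on the table, with an aluminium bracket at either end that carries a steel rod 13 mm thick. Origin: centre of the plate's underside. Its y axis is the rod's direction; the rod's axis runs 47 mm above the table right over the origin. The stop block is near the +y end. Only the wing screw stands higher than 70 mm above the table.
- collar: Dark steel stop collar on the rod, 31 mm in diameter, 22 mm along the rod. Origin: its middle, on the rod's axis; axes as the gauge's. It cannot turn. Screw loose: it slides along the gauge's y with about 1 N of friction. Screw tight: clamped against at least 15 N. The spring pushes a loose collar back, so hold it until the screw is tight, best by moving it by the wing screw in one grasp.
- lug (a point): Point on the +y face of the collar's side lug where it meets the plunger. The lug is 12 mm thick along the rod and reaches 40 mm out from the rod's axis, to the gauge's -x side; this point is 36 mm out, at the rod's height. It starts at least 30 mm short of the plunger.
- wing (a point): Middle of the wings of the steel wing screw, upright on top of the collar, right over the rod's axis, 87 mm above the table. The wings are a flat upright blade 42 mm long, 9 mm thick, 21 mm high (76.5 to 97.5 mm above the table); this point's x points along the blade, y across its thickness, z up along the screw's axis. The collar's top below it is 66 mm above the table.
- wing_screw (a joint): Angle of the wing screw in rad: 0 is fully tight (a hard stop), growing counterclockwise seen from above, 1.6 at most. It grips the rod below about 0.8, firmly only near 0. Turning takes about 0.12 N m, up to about 0.2 N m where it grips; it stays where it is left.
- stop_block: Aluminium stop block fixed on the gauge's plate, 34 x 30 (along the rod) x 50 mm, 36 mm to the -x side of the rod; origin: centre of its underside, 10 mm above the table; axes as the gauge's. It carries a spring plunger pointing to the gauge's -y at the collar's lug.
- stop_face (a point): Where the plunger's axis leaves the -y face of the stop block, 47 mm above the table. A brass sleeve and then the steel plunger (10 mm thick, round tip) stick out here. The sleeve is set anew each time and not measured: the tip lies 21 to 57 mm from this face and must be found by touch. The plunger gives way by 1 mm per 2.5 N, from 0 N, and bottoms after 7 mm.

How it is judged:
By the outcome, as a careful person would: the job done as asked, in the order asked, and still so for the second after the job is handed in, with the robot touching nothing.
It also fails if it takes over 50 s, if anything falls off the work surface, if the arm or the gripper's body presses on something with over 40 N, if the wrist force passes 120 N, or if a joint passes its speed limit or range.

## Robot

A 7-joint arm with a two-finger parallel gripper is mounted at the origin on a cart in front of the work surface, level with it; the furniture and walls round the work are solid. World frame = base frame: x ahead of the robot, y to its left, z up, the work surface at z = 0. Lengths are in mm, angles in rad, forces in N, time in s.
With the tool pointing down it reaches from about 400 to 875 mm from the base axis. Payload 4.4 kg.
Tool frame: the origin (TCP) lies where the fingers leave the gripper's body, on its centre line; the fingertips stand 73 mm ahead of it and the grasp point (between the pads) lies 54 mm ahead of it; z points along the fingers, y is the line along which they close (so a half turn about z gives the same grasp; the last joint's range is limited). The gripper opens to 85 mm and grips with 20 to 120 N. Pads are 22 mm wide; open, the fingers measure 114 mm over their backs; the gripper's body (76 mm by 85 mm) begins 54 mm behind the grasp point. The pads swing forward as they close: fully open they stand 13 mm farther back than shut.
Start: joints at [-1.218, 0.628, 0.038, 1.517, -0.027, 0.996, -0.02], TCP at [264.313, 593.848, 303.913] pointing down, gripper open.
Joint ranges: [-3.06, 3.06], [-0.37, 2.12], [-1.25, 1.32], [0.18, 2.47], [-1.1, 4.24], [0.23, 1.98], [-2.94, 2.94]. Speed limits (rad/s): [2.57, 2.57, 3.14, 3.14, 3.14, 3.14, 3.14].

## Interface

Orientations are given as [roll, pitch, yaw] about the fixed x, y, z axes, in that order (R = Rz(yaw) Ry(pitch) Rx(roll)).
In Python, from cell import ctrl gives the robot as it stands.
- The arm moves only by the tool send_rows, never from a script. Its argument "rows" is a list that holds one entry, the list of rows, each a list of 6 numbers: the shift along the tool's x, y, z in cm, then the turn, a rotation vector about the tool's x, y, z in rad. In form: [[[tx, ty, tz, wx, wy, wz], ...]]. A call has 1 to 10 rows; each row is the pose to reach, as a shift and turn from the pose commanded when the call began, along the tool's axes at that moment; what a row does not reach only later rows make up. A row lasts 1/10 s, in which the tool goes at most 50 mm and 8.59 degrees, less where a joint would pass 70% of its speed; a pose out of reach is approached as far as the arm can. A call with a gripper value outside its range is refused whole. "grip" is the closure in counts, from 0 (fully open) to 255 (shut), set as the call begins (left out, the last holds). The fingers move at their own pace and stop on an object; the grip force is fixed at half the most. Time passes only in rows, so rows that repeat a pose let the fingers close. It gives the time, the measured TCP pose, the force, the opening and the grip force at its end, in the units of the state.
- ctrl.read_state(): the state, without advancing time (a new reading comes with each control period).
- ctrl.get_image(name): name is "side" or "top" or "wrist"; returns a dict with "pixels" (384x512x3 uint8, red, green, blue), "fx", "fy", "cx", "cy" (pixels), "extrinsics" (4x4, takes a point from camera to world coordinates); the wrist camera has in their place "mount" (4x4, takes a point from camera to tool coordinates, whose origin is the TCP and whose axes are the flange's). Camera axes: x right, y up, looking along -z (the intrinsics and any distortion apply to the point x, -y, -z); pixel columns grow to the right and rows downward; lengths in mm; the calibration is good to about 2 mm. A picture is of the moment at which its call begins: read the wrist's pose just before it. There is no depth.
- ctrl.finish_job(): hands the job in; it is judged then, once.
The state is a dict: "clock": time; "qpos": joint angles; "qd": joint speeds; "tau": joint torques, N m; "eef_pos": TCP position; "tool_rot": TCP orientation; "force": force on the tool from outside, world axes, zero at the start; "torque": the same for the moment, N m; "width": finger opening in mm; "gripper_force": force on a finger pad.
Only numpy, scipy, OpenCV 4.12 (cv2) and the standard library are available. Lean on these libraries where they do the work, as an engineer would, in place of code of your own. Each camera call takes 0.05 s, during which the arm holds its last target. There are 200 camera calls.

## Working session

There is one attempt and no reset: what is moved stays moved. The work goes in short steps, Python scripts to look and compute and a tool call to move; the robot and the scene stay as the last step left them, time stands still between calls to the robot, and variables do not carry over. Pictures are saved under pics/ and viewed, at most 10 in all, crops included, and the job is handed in when it is done.

Besides the shell and the picture viewer there is one more tool, called as a command line: name --argument value ..., lists and objects as JSON in quotes. send_rows: Moves the arm, as the interface text tells. Its arguments: {"type":"object","properties":{"rows":{"type":"array","items":{"type":"array","items":{"type":"array","items":{"type":"number"}}}},"grip":{"type":"number"}},"required":["rows"]}

```bash
mkdir -p pics; ls; python3 - <<'E'
from cell import ctrl
import cv2,numpy as np
s=ctrl.read_state();print({k:np.round(v,3).tolist() for k,v in s.items()})
for n in("top","side"):
    im=ctrl.get_image(n);cv2.imwrite(f"pics/{n}0.png",im["pixels"][:,:,::-1])
    print(n,im["fx"],im["cx"],im["cy"],np.round(im["extrinsics"],3).tolist(),im.keys())
E
```

```text
pics
{'clock': 0.0, 'qpos': [-1.218, 0.629, 0.038, 1.518, -0.027, 0.996, -0.02], 'qd': [-0.0, 0.001, -0.001, 0.0, -0.0, 0.002, -0.001], 'tau': [0.001, -56.342, 1.226, -19.345, 0.011, 0.01, 0.0], 'eef_pos': [264.084, 593.404, 302.98], 'tool_rot': [-3.14, -0.0, 2.723], 'force': [-0.643, 0.052, 0.489], 'torque': [-0.002, -0.029, 0.028], 'gripper_force': 0.0, 'width': 85.21}
top 465.7286198351636 252.4858531092712 195.53996396589926 [[-0.017, 0.989, -0.147, 440.649], [-1.0, -0.016, 0.008, 51.24], [0.006, 0.148, 0.989, 920.718], [0.0, 0.0, 0.0, 1.0]] dict_keys(['pixels', 'fx', 'fy', 'cx', 'cy', 'extrinsics'])
side 393.4958695700343 251.20951672746187 192.60647017086723 [[0.903, 0.146, -0.405, 210.807], [-0.43, 0.334, -0.839, -662.935], [0.013, 0.931, 0.364, 402.537], [0.0, 0.0, 0.0, 1.0]] dict_keys(['pixels', 'fx', 'fy', 'cx', 'cy', 'extrinsics'])
```

View pics/top0.png

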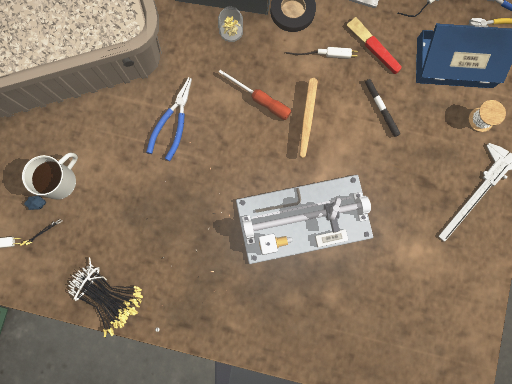

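View pics/side0.png

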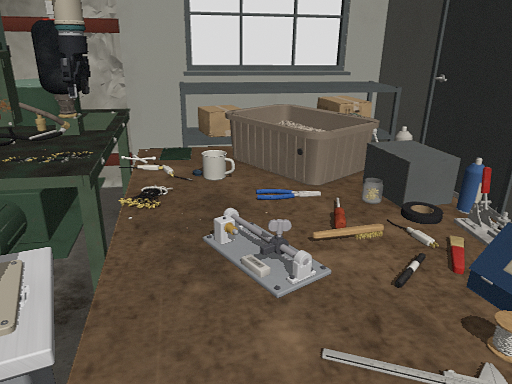

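The top view shows the gauge centred near (304,220), with the stop block at (270,243), the yellow sleeve to its right and the wing near (334,210). I'll enlarge that part.

```bash
cat > h.py <<'E'
import numpy as np,cv2
from cell import ctrl
from scipy.spatial.transform import Rotation as R
def ray(im,u,v,z,E=None):
    E=im["extrinsics"] if E is None else E
    E=np.array(E);d=E[:3,:3]@np.array([(u-im["cx"])/im["fx"],-(v-im["cy"])/im["fy"],-1])
    return E[:3,3]+d*(z-E[2,3])/d[2]
def wristE(im,s):
    T=np.eye(4);T[:3,:3]=R.from_euler('xyz',s["tool_rot"]).as_matrix();T[:3,3]=s["eef_pos"]
    return T@np.array(im["mount"])
E
python3 - <<'E'
import cv2
i=cv2.imread("pics/top0.png")[165:275,225:385]
cv2.imwrite("pics/topc.png",cv2.resize(i,None,fx=5,fy=5,interpolation=cv2.INTER_CUBIC))
E
```

```text
(no output)
```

View pics/topc.png

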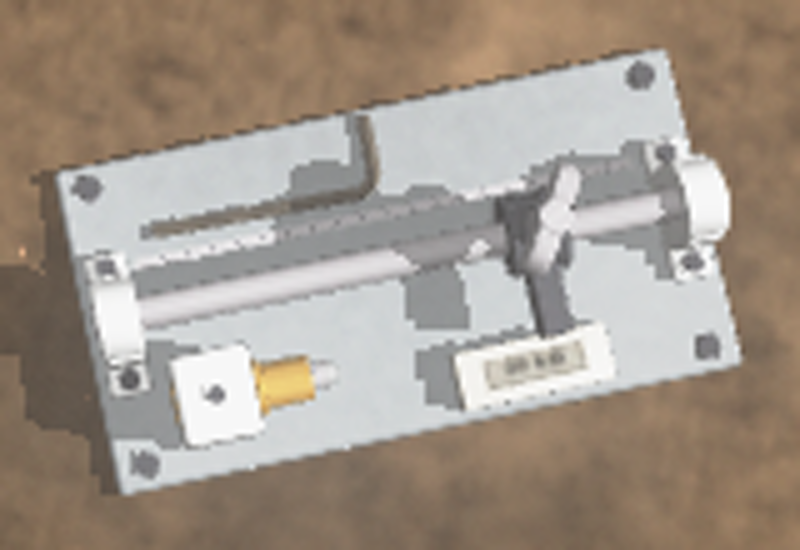

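The enlarged crop shows the plate corners at (58,172), (665,50), (742,365) and (122,495). The blade runs from about (570,170) to (545,265), and the plunger tip is near (338,376).

```bash
python3 - <<'E'
from h import *
im=ctrl.get_image("top")
f=lambda u,v,z:ray(im,225+u/5,165+v/5,z)
c=np.array([f(*p,10) for p in[(58,172),(665,50),(742,365),(122,495)]]);print(c.round(1))
print(c.mean(0).round(1),np.linalg.norm(np.roll(c,-1,0)-c,axis=1).round(1))
d=c[0]-c[1]+c[3]-c[2];yaw=np.arctan2(-d[0],d[1]);print("gauge yaw",yaw)
o=c.mean(0);x=np.array([np.cos(yaw),np.sin(yaw),0]);y=np.array([-np.sin(yaw),np.cos(yaw),0])
a,b=f(570,170,95),f(545,265,95);w=f(558,215,95)
tip=f(338,376,47)
bl=f(215,395,60)
for n,p in dict(a=a,b=b,w=w,tip=tip,block=bl).items(): print(n,p.round(1),((p-o)@x).round(1),((p-o)@y).round(1))
print("blade",np.arctan2(*(a-b)[1::-1]),np.linalg.norm(a-b))
s=ctrl.read_state();print(wristE(ctrl.get_image("wrist"),s).round(2),R.from_euler('xyz',s["tool_rot"]).as_matrix().round(3))
E
```

```text
[[ 569.2   75.    10. ]
 [ 614.4 -167.4   10. ]
 [ 488.8 -191.3   10. ]
 [ 442.6   51.7   10. ]]
[528.7 -58.   10. ] [246.6 127.9 247.4 128.7]
gauge yaw 0.1863001194342081
a [ 555.  -110.7   95. ] 16.0 -56.7
b [ 521.  -100.3   95. ] -15.5 -40.1
w [ 538.8 -105.7   95. ] 1.1 -48.8
tip [485.2 -29.8  47. ] -37.6 35.8
block [478.3  16.9  60. ] -35.7 82.9
blade -0.29726672013994876 35.588652095235176
[[ 4.1000e-01 -8.7000e-01 -2.8000e-01  1.9033e+02]
 [ 9.1000e-01  3.9000e-01  1.3000e-01  6.2628e+02]
 [-0.0000e+00 -3.1000e-01  9.5000e-01  3.7281e+02]
 [ 0.0000e+00  0.0000e+00  0.0000e+00  1.0000e+00]] [[-0.914  0.407 -0.001]
 [ 0.407  0.914 -0.001]
 [ 0.    -0.001 -1.   ]]
```

send_rows --rows '[[[-53.4,-52.8,0,0,0,0],[-53.4,-52.8,0,0,0,0],[-53.4,-52.8,0,0,0,0],[-53.4,-52.8,0,0,0,0],[-53.4,-52.8,0,0,0,0],[-53.4,-52.8,0,0,0,0],[-53.4,-52.8,0,0,0,0],[-53.4,-52.8,0,0,0,0],[-53.4,-52.8,0,0,0,0],[-53.4,-52.8,0,0,0,0]]]'

```text
clock: 1.2
eef_pos: [446.6, 126.2, 304.1]
tool_rot: [3.141, 0.0, 2.723]
force: [1.2, 0.5, 1.2]
width: 85.6
gripper_force: 0.0
```

send_rows --rows '[[[-17.7,-17.5,5.4,0,0,-0.12],[-17.7,-17.5,5.4,0,0,-0.12],[-17.7,-17.5,5.4,0,0,-0.12],[-17.7,-17.5,5.4,0,0,-0.12],[-17.7,-17.5,5.4,0,0,-0.12],[-17.7,-17.5,5.4,0,0,-0.12],[-17.7,-17.5,5.4,0,0,-0.12],[-17.7,-17.5,5.4,0,0,-0.12]]]'

```text
clock: 2.0
eef_pos: [536.4, -102.4, 249.8]
tool_rot: [3.141, -0.001, 2.844]
force: [1.0, 0.5, -0.9]
width: 85.5
gripper_force: 0.0
```

```bash
python3 - <<'E'
from h import *
s=ctrl.read_state();im=ctrl.get_image("wrist");t=ctrl.get_image("top")
print(s["clock"],s["eef_pos"],s["tool_rot"],s["qpos"],s["force"])
cv2.imwrite("pics/w1.png",cv2.resize(im["pixels"][:,:,::-1],(800,600)))
np.savez("w1.npz",E=wristE(im,s),k=[im["fx"],im["cx"],im["cy"]])
E
```

```text
2.0 [ 536.35140236 -102.3864478   249.8289699 ] [ 3.14065622e+00 -1.04235752e-03  2.84405190e+00] [ 0.10249129  0.55030829  0.05272343  1.86753238 -0.04316728  0.72572524
  1.45302107] [ 0.96952036  0.52713735 -0.87649948]
```

View pics/w1.png

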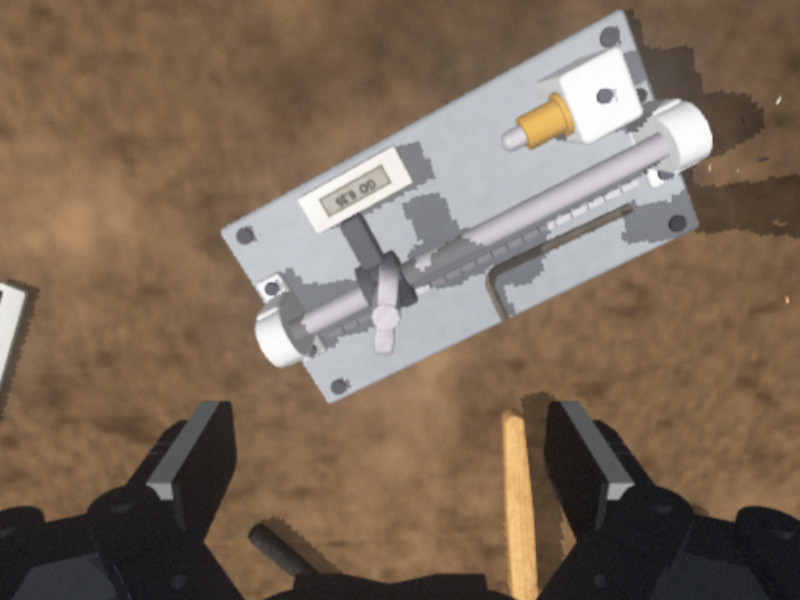

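The wrist view shows the blade almost vertical in the image, from (389,262) to (384,352) with its hub near (385,315). The plunger tip is at (508,141) and the lug lies at about (362,240).

```bash
python3 - <<'E'
from h import *
d=np.load("w1.npz");E=d["E"];im=dict(fx=d["k"][0],cx=d["k"][1],cy=d["k"][2])
f=lambda u,v,z:ray(im,u*.64,v*.64,z,E)
c=np.array([f(*p,10) for p in[(221,232),(625,10),(698,228),(332,404)]]);print(c.round(1),np.linalg.norm(np.roll(c,-1,0)-c,axis=1).round(1))
o=c.mean(0);dd=c[1]-c[0]+c[2]-c[3];yaw=np.arctan2(-dd[0],dd[1]);print(o,yaw)
x=np.array([np.cos(yaw),np.sin(yaw),0]);y=np.array([-np.sin(yaw),np.cos(yaw),0])
P=dict(a=f(389,264,97),b=f(384,352,93),hub=f(385,315,97),hub2=f(385,308,97),tip=f(504,142,47),blk=f(604,96,60),r1=f(320,319,53),r2=f(660,148,53))
for n,p in P.items():print(n,p.round(1),((p-o)@x).round(1),((p-o)@y).round(1))
v=P["b"]-P["a"];print("blade",np.arctan2(v[1],v[0]),np.linalg.norm(v))
E
```

```text
Traceback (most recent call last):
  File "h.py", line 6, in ray
    E=np.array(E);d=E[:3,:3]@np.array([(u-im["cx"])/im["fx"],-(v-im["cy"])/im["fy"],-1])
                                                                           ~~^^^^^^
KeyError: 'fy'
```

```bash
python3 - <<'E'
from h import *
d=np.load("w1.npz");E=d["E"];im=dict(fx=d["k"][0],fy=d["k"][0],cx=d["k"][1],cy=d["k"][2])
f=lambda u,v,z:ray(im,u*.64,v*.64,z,E)
c=np.array([f(*p,10) for p in[(221,232),(625,10),(698,228),(332,404)]]);print(c.round(1),np.linalg.norm(np.roll(c,-1,0)-c,axis=1).round(1))
o=c.mean(0);dd=c[1]-c[0]+c[2]-c[3];yaw=np.arctan2(-dd[0],dd[1]);print(o,yaw)
x=np.array([np.cos(yaw),np.sin(yaw),0]);y=np.array([-np.sin(yaw),np.cos(yaw),0])
P=dict(a=f(389,264,97),b=f(384,352,93),hub=f(385,315,97),hub2=f(385,308,97),tip=f(504,142,47),blk=f(604,96,60),r1=f(320,319,53),r2=f(660,148,53))
for n,p in P.items():print(n,p.round(1),((p-o)@x).round(1),((p-o)@y).round(1))
v=P["b"]-P["a"];print("blade",np.arctan2(v[1],v[0]),np.linalg.norm(v))
E
```

```text
[[ 488.6 -189.9   10. ]
 [ 442.5   52.8   10. ]
 [ 567.3   74.8   10. ]
 [ 613.5 -164.8   10. ]] [247.1 126.8 244.  127.4]
[527.96337445 -56.78474461  10.        ] 0.18911060266091984
a [514.  -95.8  97. ] -21.1 -35.7
b [ 553.8 -110.5   93. ] 15.3 -57.6
hub [ 535.5 -104.3   97. ] -1.6 -48.0
hub2 [ 532.4 -103.3   97. ] -4.4 -46.5
tip [484.3 -28.4  47. ] -37.5 36.1
blk [476.9  16.8  60. ] -36.3 81.9
r1 [ 542.7 -142.6   53. ] -1.7 -87.1
r2 [508.2  40.9  53. ] -1.0 99.6
blade -0.35151650924483935 42.65350961755623
```

send_rows --rows '[[[0,0,0,0,0,1.5],[0,0,0,0,0,1.5],[0,0,0,0,0,1.5],[0,0,0,0,0,1.5],[0,0,0,0,0,1.5],[0,0,0,0,0,1.5],[0,0,0,0,0,1.5],[0,0,0,0,0,1.5],[0,0,0,0,0,1.5],[0,0,0,0,0,1.5]]]'

```text
clock: 3.1
eef_pos: [536.7, -101.7, 250.3]
tool_rot: [3.141, -0.001, 1.34]
force: [-0.5, -0.5, -0.5]
width: 85.3
gripper_force: 0.0
```

send_rows --rows '[[[0,0,0,0,0,1.5],[0,0,0,0,0,1.5],[0,0,0,0,0,1.5],[0,0,0,0,0,1.5],[0,0,0,0,0,1.5],[0,0,0,0,0,1.5],[0,0,0,0,0,1.5],[0,0,0,0,0,1.5],[0,0,0,0,0,1.5],[0,0,0,0,0,1.5]]]' --grip 90

```text
clock: 4.1
eef_pos: [536.8, -101.6, 250.1]
tool_rot: [-3.14, -0.0, -0.16]
force: [-0.2, 0.2, 0.3]
width: 55.3
gripper_force: 0.0
```

send_rows --rows '[[[0,0.24,3,0,0,0.1],[0,0.24,6,0,0,0.185],[0,0.24,8,0,0,0.185],[0,0.24,9.5,0,0,0.185],[0,0.24,10.5,0,0,0.185],[0,0.24,10.5,0,0,0.185]]]'

```text
clock: 4.7
eef_pos: [536.1, -105.3, 144.2]
tool_rot: [-3.141, 0.001, -0.341]
force: [-0.4, -0.1, -0.2]
width: 55.3
gripper_force: 0.0
```

```bash
python3 - <<'E'
from h import *
s=ctrl.read_state();im=ctrl.get_image("wrist")
print(s["clock"],s["eef_pos"],s["tool_rot"],s["qpos"].round(2) if hasattr(s["qpos"],"round") else s["qpos"],s["force"],s["torque"])
cv2.imwrite("pics/w2.png",cv2.resize(im["pixels"][:,:,::-1],(800,600)))
E
```

```text
4.7 [ 536.0584903  -105.31769585  144.23085876] [-3.14105222e+00  1.37659861e-03 -3.41273386e-01] [-0.34  0.88  0.8   1.95 -0.95  0.75 -0.87] [-0.43927073 -0.13689595 -0.20582226] [-0.00578491 -0.00753518 -0.00922952]
```

View pics/w2.png

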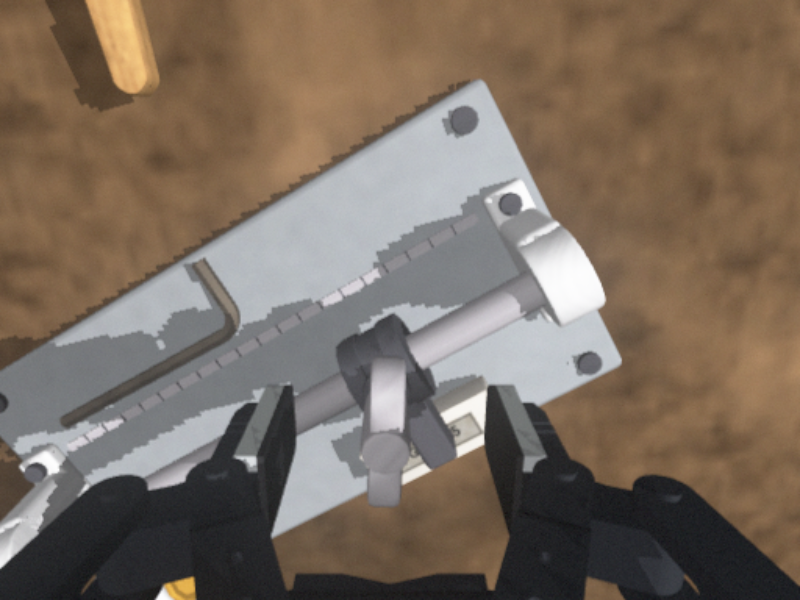

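The blade stands vertical and centred between the fingers (blade at column 386, fingers at 290 and 490). Closing now.

send_rows --rows '[[[0,0,0,0,0,0],[0,0,0,0,0,0],[0,0,0,0,0,0],[0,0,0,0,0,0],[0,0,0,0,0,0],[0,0,0,0,0,0],[0,0,0,0,0,0],[0,0,0,0,0,0],[0,0,0,0,0,0],[0,0,0,0,0,0]]]' --grip 255

```text
clock: 5.75
eef_pos: [537.1, -104.9, 145.7]
tool_rot: [-3.139, -0.001, -0.341]
force: [0.5, 4.2, 4.6]
width: 7.9
gripper_force: 59.7
```

```bash
python3 - <<'E'
from h import *
s=ctrl.read_state()
print({k:np.round(v,3).tolist() for k,v in s.items()})
E
```

```text
{'clock': 5.75, 'qpos': [-0.34, 0.877, 0.805, 1.95, -0.953, 0.751, -0.866], 'qd': [0.001, 0.0, 0.0, -0.001, 0.002, -0.001, -0.001], 'tau': [1.909, -47.986, 13.206, -8.356, 0.385, -0.905, -0.034], 'eef_pos': [537.076, -104.86, 145.71], 'tool_rot': [-3.139, -0.001, -0.341], 'force': [0.534, 4.247, 4.566], 'torque': [0.641, -0.05, 0.014], 'gripper_force': 59.692, 'width': 7.936}
```

send_rows --rows '[[[0,0,0,0,0,-0.1],[0,0,0,0,0,-0.2],[0,0,0,0,0,-0.3],[0,0,0,0,0,-0.4],[0,0,0,0,0,-0.5],[0,0,0,0,0,-0.6],[0,0,0,0,0,-0.7],[0,0,0,0,0,-0.7]]]'

```text
clock: 6.55
eef_pos: [537.2, -105.2, 145.5]
tool_rot: [-3.141, -0.002, 0.359]
force: [1.6, 3.1, 2.9]
width: 7.6
gripper_force: 59.5
```

```bash
python3 - <<'E'
from h import *
s=ctrl.read_state()
print({k:np.round(v,3).tolist() for k,v in s.items()})
E
```

```text
{'clock': 6.55, 'qpos': [-0.246, 0.811, 0.628, 1.948, -0.791, 0.645, -0.315], 'qd': [-0.009, 0.008, 0.023, -0.0, -0.016, 0.009, -0.062], 'tau': [2.017, -49.162, 10.844, -8.471, 0.614, -0.476, 0.375], 'eef_pos': [537.189, -105.227, 145.548], 'tool_rot': [-3.141, -0.002, 0.359], 'force': [1.607, 3.133, 2.893], 'torque': [0.584, -0.3, 0.1], 'gripper_force': 59.488, 'width': 7.554}
```

send_rows --rows '[[[0,0,0,0,0,-0.1],[0,0,0,0,0,-0.2],[0,0,0,0,0,-0.3],[0,0,0,0,0,-0.4],[0,0,0,0,0,-0.5],[0,0,0,0,0,-0.6],[0,0,0,0,0,-0.65],[0,0,0,0,0,-0.65]]]'

```text
clock: 7.35
eef_pos: [537.4, -106.6, 145.5]
tool_rot: [3.139, -0.001, 1.005]
force: [2.8, 1.1, 2.6]
width: 7.9
gripper_force: 59.5
```

```bash
python3 - <<'E'
from h import *
s=ctrl.read_state()
print({k:np.round(v,3).tolist() for k,v in s.items()})
E
```

```text
{'clock': 7.35, 'qpos': [-0.146, 0.765, 0.458, 1.944, -0.605, 0.568, 0.157], 'qd': [-0.008, 0.003, 0.01, -0.001, -0.007, 0.002, -0.022], 'tau': [0.854, -49.162, 7.408, -8.172, 0.463, 0.427, 0.197], 'eef_pos': [537.431, -106.65, 145.534], 'tool_rot': [3.139, -0.001, 1.005], 'force': [2.764, 1.145, 2.555], 'torque': [0.2, -0.548, 0.083], 'gripper_force': 59.526, 'width': 7.921}
```

send_rows --rows '[[[0.73,-0.68,0,0,0,0],[1.46,-1.37,0,0,0,0],[2.19,-2.05,0,0,0,0],[2.92,-2.74,0,0,0,0],[3.64,-3.42,0,0,0,0],[4.37,-4.1,0,0,0,0],[4.37,-4.1,0,0,0,0]]]'

```text
clock: 8.05
eef_pos: [525.5, -44.5, 145.5]
tool_rot: [3.141, -0.002, 1.01]
force: [3.1, 2.0, 6.2]
width: 7.8
gripper_force: 60.3
```

```bash
cat > st.py <<'E'
from h import *
s=ctrl.read_state();g=.188
p=np.array(s["eef_pos"]);f=np.array(s["force"])
x=np.array([np.cos(g),np.sin(g),0]);y=np.array([-np.sin(g),np.cos(g),0])
q=p-[537.4,-106.6,145.5]
print("t",s["clock"],"pos xy",(q@x).round(2),(q@y).round(2),"F",(f@x).round(2),(f@y).round(2),f.round(2),"T",np.round(s["torque"],2),"rot",np.round(s["tool_rot"],3))
E
python3 st.py
python3 - <<'E'
from h import *
im=ctrl.get_image("top");cv2.imwrite("pics/t3.png",cv2.resize(im["pixels"][165:275,225:385,::-1],None,fx=5,fy=5,interpolation=cv2.INTER_CUBIC))
E
```

```text
t 8.05 pos xy -0.03 63.26 F 3.39 1.38 [3.08 1.99 6.17] T [ 0.27 -0.81 -0.03] rot [ 3.141e+00 -2.000e-03  1.010e+00]
```

View pics/t3.png

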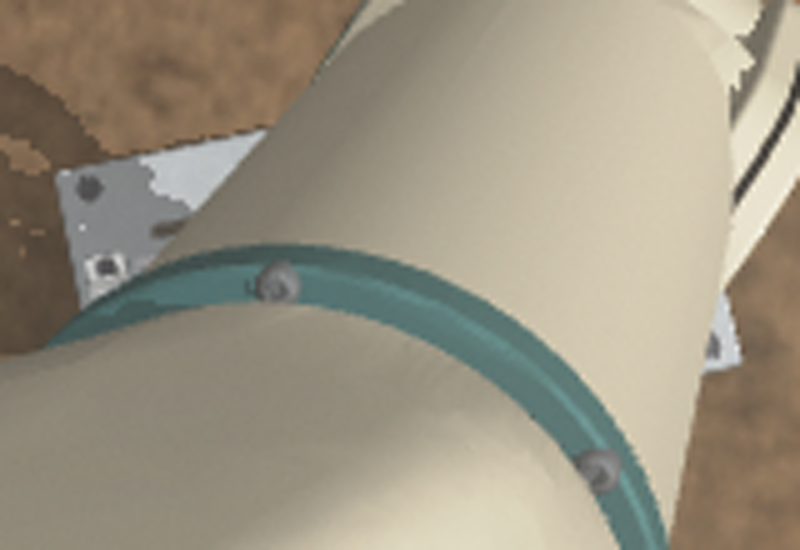

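The top view is blocked by the arm, so I'll find the contact by touch.

send_rows --rows '[[[0.15,-0.14,0,0,0,0],[0.29,-0.27,0,0,0,0],[0.29,-0.27,0,0,0,0],[0.29,-0.27,0,0,0,0]]]'

```text
clock: 8.5
eef_pos: [525.1, -42.3, 145.5]
tool_rot: [3.14, -0.001, 1.008]
force: [4.3, 1.1, 7.3]
width: 8.2
gripper_force: 60.3
```

```bash
python3 st.py; python3 st.py
```

```text
t 8.5 pos xy -0.09 65.46 F 4.39 0.3 [4.26 1.11 7.27] T [ 0.27 -0.89 -0.02] rot [ 3.140e+00 -1.000e-03  1.008e+00]
t 8.5 pos xy -0.09 65.46 F 4.39 0.3 [4.26 1.11 7.27] T [ 0.27 -0.89 -0.02] rot [ 3.140e+00 -1.000e-03  1.008e+00]
```

send_rows --rows '[[[0.07,-0.07,0,0,0,0],[0.15,-0.14,0,0,0,0],[0.15,-0.14,0,0,0,0],[0.15,-0.14,0,0,0,0]]]'

```text
clock: 8.9
eef_pos: [524.8, -40.5, 145.5]
tool_rot: [3.14, -0.001, 1.008]
force: [4.1, 0.2, 5.5]
width: 7.9
gripper_force: 60.2
```

```bash
python3 st.py
```

```text
t 8.9 pos xy -0.07 67.26 F 4.1 -0.61 [4.14 0.17 5.55] T [ 0.14 -0.96 -0.  ] rot [ 3.140e+00 -1.000e-03  1.008e+00]
```

send_rows --rows '[[[0.07,-0.07,0,0,0,0],[0.15,-0.14,0,0,0,0],[0.15,-0.14,0,0,0,0],[0.15,-0.14,0,0,0,0]]]'

```text
clock: 9.3
eef_pos: [524.4, -38.6, 145.5]
tool_rot: [3.14, -0.001, 1.008]
force: [4.8, -0.2, 5.6]
width: 8.1
gripper_force: 60.2
```

```bash
python3 st.py
```

```text
t 9.3 pos xy -0.08 69.28 F 4.66 -1.11 [ 4.79 -0.22  5.59] T [ 0.09 -0.91 -0.02] rot [ 3.140e+00 -1.000e-03  1.008e+00]
```

send_rows --rows '[[[0.07,-0.07,0,0,0,0],[0.15,-0.14,0,0,0,0],[0.15,-0.14,0,0,0,0],[0.15,-0.14,0,0,0,0]]]'

```text
clock: 9.7
eef_pos: [524.0, -36.5, 145.5]
tool_rot: [3.14, -0.001, 1.008]
force: [3.7, 1.3, 6.3]
width: 7.6
gripper_force: 60.2
```

```bash
python3 st.py
```

```text
t 9.7 pos xy -0.11 71.35 F 3.85 0.56 [3.68 1.27 6.28] T [ 0.06 -0.88 -0.03] rot [ 3.140e+00 -1.000e-03  1.008e+00]
```

send_rows --rows '[[[0.07,-0.07,0,0,0,0],[0.15,-0.14,0,0,0,0],[0.15,-0.14,0,0,0,0],[0.15,-0.14,0,0,0,0]]]'

```text
clock: 10.1
eef_pos: [523.6, -34.5, 145.4]
tool_rot: [3.14, -0.001, 1.008]
force: [4.0, 0.6, 6.2]
width: 7.7
gripper_force: 60.2
```

```bash
python3 st.py
```

```text
t 10.1 pos xy -0.09 73.4 F 4.01 -0.12 [3.96 0.63 6.24] T [ 0.05 -0.93 -0.01] rot [ 3.140e+00 -1.000e-03  1.008e+00]
```

send_rows --rows '[[[0.07,-0.07,0,0,0,0],[0.15,-0.14,0,0,0,0],[0.15,-0.14,0,0,0,0],[0.15,-0.14,0,0,0,0]]]'

```text
clock: 10.5
eef_pos: [523.2, -32.5, 145.5]
tool_rot: [3.14, -0.001, 1.008]
force: [4.0, 0.7, 6.9]
width: 7.7
gripper_force: 60.2
```

```bash
python3 st.py
```

```text
t 10.5 pos xy -0.09 75.41 F 4.05 -0.1 [4.   0.66 6.85] T [ 0.1  -0.93  0.  ] rot [ 3.140e+00 -1.000e-03  1.008e+00]
```

send_rows --rows '[[[0.07,-0.07,0,0,0,0],[0.15,-0.14,0,0,0,0],[0.15,-0.14,0,0,0,0],[0.15,-0.14,0,0,0,0]]]'

```text
clock: 10.9
eef_pos: [522.8, -30.5, 145.5]
tool_rot: [3.14, -0.001, 1.008]
force: [4.6, 1.0, 6.3]
width: 7.4
gripper_force: 60.2
```

```bash
python3 st.py
```

```text
t 10.9 pos xy -0.08 77.48 F 4.69 0.09 [4.59 0.96 6.33] T [ 0.11 -0.92 -0.04] rot [ 3.140e+00 -1.000e-03  1.008e+00]
```

send_rows --rows '[[[0.07,-0.07,0,0,0,0],[0.15,-0.14,0,0,0,0],[0.15,-0.14,0,0,0,0],[0.15,-0.14,0,0,0,0]]]'

```text
clock: 11.3
eef_pos: [522.4, -28.6, 145.5]
tool_rot: [3.14, -0.001, 1.008]
force: [4.4, 0.8, 6.5]
width: 7.9
gripper_force: 60.2
```

```bash
python3 st.py
```

```text
t 11.3 pos xy -0.11 79.47 F 4.46 -0.05 [4.39 0.78 6.5 ] T [ 0.03 -0.95 -0.04] rot [ 3.140e+00 -1.000e-03  1.008e+00]
```

send_rows --rows '[[[0.07,-0.07,0,0,0,0],[0.15,-0.14,0,0,0,0],[0.15,-0.14,0,0,0,0],[0.15,-0.14,0,0,0,0]]]'

```text
clock: 11.7
eef_pos: [522.2, -27.3, 145.5]
tool_rot: [3.138, -0.0, 1.007]
force: [5.2, -0.9, 5.9]
width: 7.9
gripper_force: 60.1
```

```bash
python3 st.py; python3 - <<'E'
from h import *
im=ctrl.get_image("wrist");cv2.imwrite("pics/w4.png",cv2.resize(im["pixels"][:,:,::-1],(800,600)))
E
```

```text
t 11.7 pos xy -0.12 80.7 F 4.93 -1.81 [ 5.18 -0.86  5.89] T [-0.29 -1.07  0.03] rot [ 3.138 -0.     1.007]
```

View pics/w4.png

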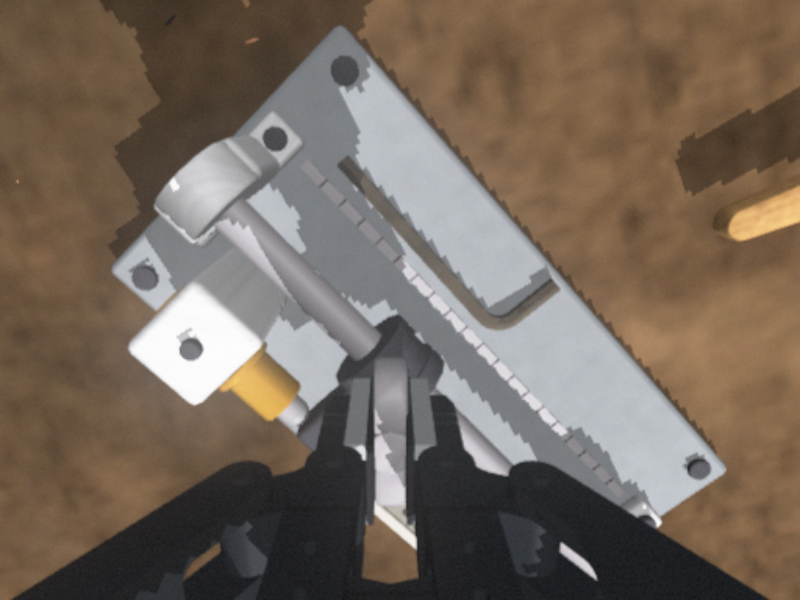

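The lug has just met the plunger tip, near (303,425). The force along the rod went from about 0 to -1.8 N, and contact was at about 80.0 mm of travel.

send_rows --rows '[[[0.07,-0.07,0,0,0,0],[0.15,-0.14,0,0,0,0],[0.15,-0.14,0,0,0,0],[0.15,-0.14,0,0,0,0],[0.15,-0.14,0,0,0,0]]]'

```text
clock: 12.25
eef_pos: [522.0, -26.3, 145.5]
tool_rot: [3.137, 0.0, 1.007]
force: [4.6, -2.7, 4.0]
width: 8.1
gripper_force: 60.0
```

```bash
python3 st.py
```

```text
t 12.25 pos xy -0.12 81.78 F 4.03 -3.5 [ 4.62 -2.69  4.04] T [-0.66 -1.05  0.1 ] rot [3.137 0.    1.007]
```

send_rows --rows '[[[0.07,-0.07,0,0,0,0],[0.15,-0.14,0,0,0,0],[0.15,-0.14,0,0,0,0],[0.15,-0.14,0,0,0,0],[0.15,-0.14,0,0,0,0]]]'

```text
clock: 12.75
eef_pos: [521.8, -25.2, 145.5]
tool_rot: [3.136, 0.001, 1.006]
force: [5.7, -5.8, 4.8]
width: 7.9
gripper_force: 59.9
```

```bash
python3 st.py
```

```text
t 12.75 pos xy -0.16 82.87 F 4.47 -6.78 [ 5.65 -5.82  4.77] T [-1.19 -1.13  0.09] rot [3.136e+00 1.000e-03 1.006e+00]
```

Contact force is now about 6.8 N, and 2.85 mm of compression agrees with that. I'll tighten in stages, correcting for the small offset between the grip and the screw axis.

send_rows --rows '[[[0,-0.02,0,0,0,0.1],[0.005,-0.035,0,0,0,0.2],[0.01,-0.05,0,0,0,0.3],[0.015,-0.065,0,0,0,0.4],[0.02,-0.08,0,0,0,0.5],[0.02,-0.08,0,0,0,0.5],[0.02,-0.08,0,0,0,0.5]]]'

```text
clock: 13.45
eef_pos: [521.6, -25.0, 145.5]
tool_rot: [3.134, -0.002, 0.505]
force: [6.3, -5.1, 2.2]
width: 7.6
gripper_force: 59.6
```

```bash
python3 st.py
```

```text
t 13.45 pos xy -0.23 83.15 F 5.21 -6.19 [ 6.28 -5.11  2.16] T [-1.23 -1.36 -0.1 ] rot [ 3.134e+00 -2.000e-03  5.050e-01]
```

send_rows --rows '[[[0,-0.02,0,0,0,0.1],[0.005,-0.035,0,0,0,0.2],[0.01,-0.05,0,0,0,0.3],[0.01,-0.058,0,0,0,0.35],[0.01,-0.058,0,0,0,0.35],[0.01,-0.058,0,0,0,0.35]]]'

```text
clock: 14.05
eef_pos: [521.6, -24.9, 145.6]
tool_rot: [3.134, -0.004, 0.155]
force: [7.3, -6.7, 1.7]
width: 7.7
gripper_force: 59.5
```

```bash
python3 st.py
```

```text
t 14.05 pos xy -0.28 83.23 F 5.91 -7.92 [ 7.29 -6.67  1.7 ] T [-1.5  -1.4  -0.04] rot [ 3.134 -0.004  0.155]
```

send_rows --rows '[[[0,-0.01,0,0,0,0.1],[0.005,-0.03,0,0,0,0.2],[0.01,-0.045,0,0,0,0.3],[0.015,-0.06,0,0,0,0.4],[0.02,-0.07,0,0,0,0.5],[0.02,-0.07,0,0,0,0.56],[0.02,-0.07,0,0,0,0.6],[0.02,-0.07,0,0,0,0.6],[0.02,-0.07,0,0,0,0.6]]]'

```text
clock: 14.95
eef_pos: [521.5, -24.7, 145.8]
tool_rot: [3.136, -0.008, -0.442]
force: [5.5, -8.5, 1.9]
width: 7.8
gripper_force: 61.4
```

```bash
python3 st.py
```

```text
t 14.95 pos xy -0.3 83.39 F 3.81 -9.41 [ 5.5  -8.54  1.91] T [-1.78 -1.36  0.73] rot [ 3.136 -0.008 -0.442]
```

send_rows --rows '[[[0.07,0.1,0,0,0,0],[0.15,0.2,0,0,0,0],[0.15,0.2,0,0,0,0],[0.15,0.2,0,0,0,0]]]'

```text
clock: 15.35
eef_pos: [521.7, -25.2, 145.7]
tool_rot: [3.139, -0.005, -0.441]
force: [5.6, -4.9, 5.3]
width: 7.9
gripper_force: 61.6
```

```bash
python3 st.py
```

```text
t 15.35 pos xy -0.25 82.87 F 4.6 -5.88 [ 5.62 -4.92  5.25] T [-0.94 -1.17  0.73] rot [ 3.139 -0.005 -0.441]
```

send_rows --rows '[[[0,0,0,0,0,0],[0,0,0,0,0,0],[0,0,0,0,0,0],[0,0,0,0,0,0],[0,0,0,0,0,0],[0,0,0,0,0,0],[0,0,0,0,0,0],[0,0,0,0,0,0]]]' --grip 90

```text
clock: 16.15
eef_pos: [520.2, -23.8, 144.9]
tool_rot: [-3.142, 0.0, -0.442]
force: [-0.2, 0.5, -0.3]
width: 55.2
gripper_force: 0.0
```

send_rows --rows '[[[0,0,-1,0,0,0],[0,0,-3,0,0,0],[0,0,-6,0,0,0],[0,0,-9,0,0,0],[0,0,-12,0,0,0],[0,0,-12,0,0,0]]]'

```text
clock: 16.75
eef_pos: [521.9, -24.9, 268.9]
tool_rot: [-3.139, -0.007, -0.443]
force: [-0.0, -0.6, -0.2]
width: 55.3
gripper_force: 0.0
```

```bash
python3 st.py; python3 - <<'E'
from h import *
s=ctrl.read_state();im=ctrl.get_image("wrist");cv2.imwrite("pics/w5.png",cv2.resize(im["pixels"][:,:,::-1],(800,600)))
np.savez("w5.npz",E=wristE(im,s),k=[im["fx"],im["cx"],im["cy"]])
E
```

```text
t 16.75 pos xy 0.03 83.15 F -0.15 -0.62 [-0.03 -0.63 -0.22] T [-0.03  0.03  0.02] rot [-3.139 -0.007 -0.443]
```

View pics/w5.png

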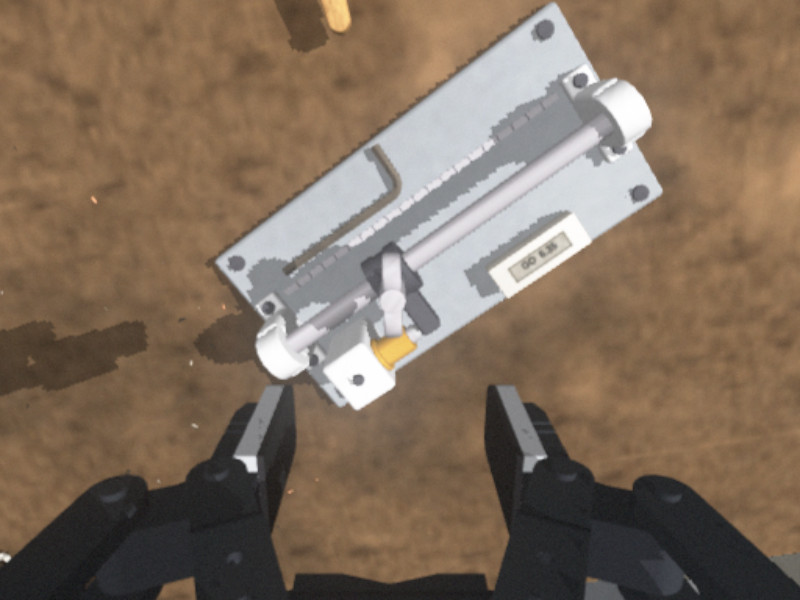

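The lug, at about (420,315), sits on the plunger tip at (414,336). The blade runs from (391,256) to (393,334). I'll check its angle against the tight angle it started from.

```bash
python3 - <<'E'
from h import *
d=np.load("w5.npz");E=d["E"];k=d["k"];im=dict(fx=k[0],fy=k[0],cx=k[1],cy=k[2])
a=ray(im,391*.64,256*.64,97,E);b=ray(im,393*.64,334*.64,97,E);v=a-b
print(a,b,np.arctan2(v[1],v[0]),np.linalg.norm(v))
E
```

```text
[541.29991945 -34.89120247  97.        ] [506.10052607 -19.31018729  97.        ] -0.41672496643824275 38.49370504266526
```

The screw is at or past its starting tight angle, the torque hit the hard stop, and the collar hasn't moved. Handing in.

```bash
python3 -c "
from cell import ctrl
print(ctrl.finish_job())"
```

```text
the job is handed in; nothing more can be done
None
```

The collar now presses the plunger with an estimated 7–8 N (about 9 N at most while I tightened). The wing screw is tight against its hard stop, the gripper is clear, and the job was handed in at about 17 s; no verdict was returned.

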